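# Stand a casting flask before the code reader and fit its filling collar

## Robot

A 7-joint arm with a two-finger parallel gripper is mounted at the origin on the work surface; the furniture and walls round the work are solid. World frame = base frame: x ahead of the robot, y to its left, z up, the work surface at z = 0. Lengths are in m, angles in rad, forces in N, time in s.
With the tool pointing down it reaches from about 0.4 to 0.85 m from the base axis. Payload 4.5 kg.
Tool frame: the origin (TCP) lies at the very end of the fingers, on their centre line; the grasp point (between the pads) lies 19 mm behind it (r.grip_point_offset is the distance from the TCP to the grasp point, in m); z points along the fingers, y is the line along which they close (so a half turn about z gives the same grasp; the last joint's range is limited). The gripper opens to 88 mm and grips with 3 to 60 N. Pads are 18 mm wide; open, the fingers measure 123 mm over their backs; the gripper's body (75 mm by 187 mm) begins 45 mm behind the grasp point.
Start: joints at [1.355, 0.689, -0.195, 1.565, 0.157, 0.902, -0.215], TCP at [0.155, -0.606, 0.239] pointing down, gripper open.
Joint ranges: [-3.01, 3.01], [-0.46, 2.08], [-1.47, 1.51], [0.13, 2.56], [-1, 4.14], [0.04, 2.09], [-2.66, 2.66]. Speed limits (rad/s): [2.57, 2.57, 3.14, 3.14, 3.14, 3.14, 3.14].

## Interface

Orientations are given as a unit quaternion [x, y, z, w].
In Python, from plant import r gives the robot as it stands.
- The arm moves only by the tool carry_out, never from a script. Its argument "rows" is a list of rows, each a list of 3 entries, a list of its own where there are three numbers: the shift along the tool's x, y, z in cm, then the turn, a rotation vector about the tool's x, y, z in degrees, then the closure, from 0 (fully open) to 1 (shut). A call has 1 to 12 rows; each row is the pose to reach, as a shift and turn from the pose commanded when the call began, along the tool's axes at that moment; what a row does not reach only later rows make up. A row lasts 1/10 s, in which the tool goes at most 50 mm and 8.59 degrees, less where a joint would pass 70% of its speed; a pose out of reach is approached as far as the arm can. A call with a gripper value outside its range is refused whole. The fingers move at their own pace and stop on an object; "newtons" is the grip in N (left out, the last holds). Time passes only in rows, so rows that repeat a pose let the fingers close. It gives the time, the measured TCP pose, the force, the opening and the grip force at its end, in the units of the state.
- r.get_state(): the state, without advancing time (a new reading comes with each control period).
- r.snapshot(name): name is "scene" or "top" or "wrist"; returns a dict with "image" (400x640x3 uint8, red, green, blue), "fx", "fy", "cx", "cy" (pixels), "pose" (4x4, takes a point from camera to world coordinates). Camera axes: x right, y up, looking along -z (the intrinsics and any distortion apply to the point x, -y, -z); pixel columns grow to the right and rows downward; lengths in m; the calibration is good to about 2 mm. A picture is of the moment at which its call begins. There is no depth.
- r.finish_job(): hands the job in; it is judged then, once.
The state is a dict: "clock": time; "q": joint angles; "qd": joint speeds; "joint_torque": joint torques, N m; "tool_pos": TCP position; "eef_rot": TCP orientation; "contact_force": force on the tool from outside, world axes, zero at the start; "moment": the same for the moment, N m; "opening": opening from 0.0 (shut) to 1.0 (fully open); "finger_force": force on a finger pad.
Only numpy, scipy, OpenCV 4.12 (cv2) and the standard library are available. Lean on these libraries where they do the work, as an engineer would, in place of code of your own. Each camera call takes 0.05 s, during which the arm holds its last target. There are 200 camera calls.

## Task

Get the empty casting flask ready for investing: stand it upright in the middle of the code reader's round rubber pad with its code plate squarely facing the reader's window, then fit the filling collar on top of it, seated fully home with its lug down in the notch of the flask's rim. The collar was left standing on the pad, so set it aside first; tip neither part over, and leave the other things on the bench where they are.

Things in the scene. Friction and masses are not known exactly. Their poses are not given: they have to be found in the camera images.
- reader: Code reader fixed to the bench: aluminium foot plate 205 x 110 x 6 mm with a round black rubber pad (84 mm across) and a grey reader block (52 x 68 mm, 92 mm high). Origin: on the bench under the pad's middle. +x points from the pad to the block; foot plate x = -55 to +150 mm, y = +-55 mm; the block spans x = 85 to 139 mm, y = +-35 mm; its front face looks to -x.
- pad (a point): Middle of the top face of the rubber pad, 10 mm above the bench. (The bench's right edge curves in to about y = -0.24 m, so set nothing down beyond y = -0.20 m.)
- window (a point): Middle of the reader's dark window, 83 mm from the pad's middle along the reader's +x, 52 mm above the bench.
- flask: Empty casting flask, upright: stainless tube 60 mm outside, 52 mm bore, on a black rubber base 67 mm across and 18 mm high; 92 mm tall in all, about 0.4 kg; a green wax tree inside reaches up to 73 mm. Origin: centre of its underside; z up its axis; +x points to the code plate and to the rim notch above it. The plain sides at +-y are the ones to grip.
- code_plate (a point): Middle of the face of the flask's code plate, 33.5 mm along the flask's +x, 46 mm above its underside. The plate is a flat aluminium tag engraved with dots, 26 mm wide, 34 mm high (29 to 63 mm above the underside), 3.5 mm proud of the tube.
- notch (a point): Bottom of the notch in the flask's rim, at the flask's +x, 28 mm from its axis and 82 mm above its underside, right above the plate. The notch is 14 mm wide, 10 mm deep, open at the top and right through the 4 mm wall; the rim is 92 mm above the underside.
- collar: Filling collar: aluminium tube 60 mm outside, 53 mm bore, 56 mm tall (lip 58), about 0.16 kg, standing on its spigot (10 mm long, 48 mm across, tapered to 41 mm at its foot; 2 mm play all round in the bore). Origin: centre of the spigot's underside; z up its axis; +x points to the lug. Home on the flask its origin is 82 mm above the flask's, +x the same way; with the lug riding on the rim, 90 mm.
- lug (a point): Middle of the lower end of the collar's lug, 28 mm along the collar's +x, 2 mm above its underside. The lug is 10.5 mm wide, 3.6 mm thick, in line with the tube's wall, and hangs 8 mm down from the shoulder, which is 10 mm above the underside.
- lip (a point): Outer edge of the collar's pouring lip, opposite the lug: 40 mm from the axis along the collar's -x, 57 mm above its underside. The lip is 34 mm wide and slopes out from the tube, from 44 mm up. The plain sides of the collar at +-y are the ones to grip.
- set_flask: Another flask, already filled to the brim with white plaster: plain steel cylinder 60 mm across, 102 mm tall, no plate, notch or rubber base. Not to be used. Origin: centre of its underside.
- jar: Clear jar with a dark brown lid, 64 mm across, 99 mm tall. Not to be used. Origin: centre of its underside.
- cup: Spun aluminium cup upside down, 57 mm across, 48 mm tall. Not to be used. Origin: centre of its underside.
- mallet: Small wooden mallet lying flat, 167 mm long along its y axis, head (64 mm wide, 33 mm high) at its +y end, handle 16 mm wide and 24 mm high. Not to be used. Origin: under its middle.
- pliers: Flat-nose pliers lying flat, 43 x 129 x 10 mm (x, y, z). Not to be used. Origin: under the middle.

How it is judged:
By the outcome, as a careful person would: the job done as asked, in the order asked, and still so for the second after the job is handed in, with the robot touching nothing.
It also fails if it takes over 72 s, if anything falls off the work surface, if the arm or the gripper's body presses on something with over 40 N, if the wrist force passes 120 N, or if a joint passes its speed limit or range.

## Working session

There is one attempt and no reset: what is moved stays moved. The work goes in short steps, Python scripts to look and compute and a tool call to move; the robot and the scene stay as the last step left them, time stands still between calls to the robot, and variables do not carry over. Pictures are saved under pics/ and viewed, at most 11 in all, crops included, and the job is handed in when it is done.

Besides the shell and the picture viewer there is one more tool, called in YAML: its name, and indented under it one key for each argument. carry_out: Moves the arm, as the interface text tells. Its arguments: {"type":"object","properties":{"rows":{"type":"array"},"newtons":{"type":"number"}},"required":["rows"]}

```bash
ls; mkdir -p pics
python3 - <<'E'
from plant import r
import cv2,pickle
s=r.get_state();print({k:s[k] for k in('clock','tool_pos','eef_rot','opening','contact_force')})
D={n:r.snapshot(n) for n in('scene','top')}
pickle.dump(D,open('d0.pkl','wb'))
for n,d in D.items():
    cv2.imwrite(f'pics/{n}0.png',d['image'][:,:,::-1]);print(n,{k:d[k] for k in d if k!='image'})
E
```

```text
pics
{'clock': 0.0, 'tool_pos': array([ 0.15432007, -0.60498641,  0.23791193]), 'eef_rot': array([ 9.92201789e-01,  1.24638408e-01, -1.74275364e-04, -9.20699874e-04]), 'opening': 1.0011581510579113, 'contact_force': array([-0.77496414,  0.08340045, -0.27643205])}
scene {'fx': 495.2367709352548, 'fy': 495.2367709352548, 'cx': 317.90122380854746, 'cy': 195.23791588149774, 'pose': array([[-0.46123219,  0.57858339, -0.67268576, -0.05866202],
       [-0.88717697, -0.31225251,  0.33972841,  0.34316532],
       [-0.01348661,  0.75348499,  0.65732677,  0.71370785],
       [ 0.        ,  0.        ,  0.        ,  1.        ]])}
top {'fx': 397.97502346690084, 'fy': 397.97502346690084, 'cx': 329.35654496552905, 'cy': 202.62560834159927, 'pose': array([[-0.01683072,  0.99409832, -0.10716931,  0.499239  ],
       [-0.99978522, -0.01543621,  0.01382853,  0.01557962],
       [ 0.01209263,  0.10737904,  0.99414461,  0.94431717],
       [ 0.        ,  0.        ,  0.        ,  1.        ]])}
```

View pics/scene0.png

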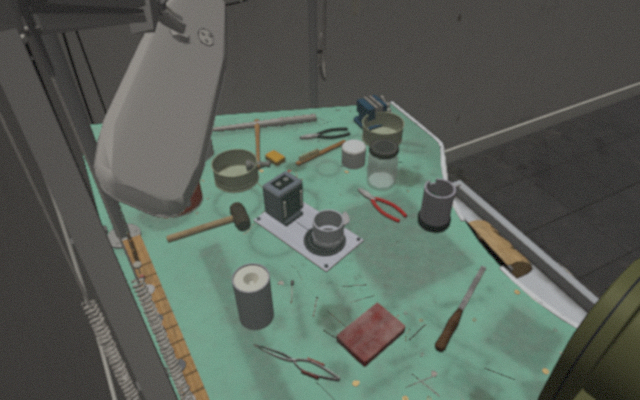

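View pics/top0.png

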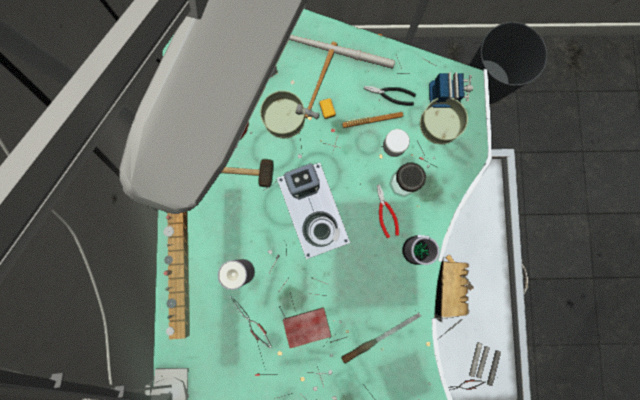

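The scene view shows the collar on the pad at about (328,232), with its lip at upper right. The reader block is at (284,198), the empty flask at (437,205), the set flask at (253,297) and the jar at (382,163). In the top view the collar is at (321,230), the block at (302,181), the flask at (421,249) and the pliers at (388,212). Next I'll zoom in.

```bash
cat > h.py <<'E'
import numpy as np,cv2,pickle
from scipy.spatial.transform import Rotation as R
def ray(d,u,v):
    P=d['pose'];c=np.array([(u-d['cx'])/d['fx'],-(v-d['cy'])/d['fy'],-1.]);return P[:3,3],P[:3,:3]@c
def onz(d,u,v,z):
    o,w=ray(d,u,v);return (o+w*(z-o[2])/w[2])
def proj(d,p):
    P=d['pose'];c=P[:3,:3].T@(np.asarray(p,float)-P[:3,3]);return np.array([d['cx']+d['fx']*c[0]/-c[2],d['cy']-d['fy']*c[1]/-c[2]])
def tri(a,b):
    A=[];B=[]
    for d,u,v in(a,b):
        o,w=ray(d,u,v);w=w/np.linalg.norm(w);M=np.eye(3)-np.outer(w,w);A.append(M);B.append(M@o)
    return np.linalg.lstsq(np.vstack(A),np.hstack(B),rcond=None)[0]
def crop(im,u0,v0,w,h,s): return cv2.resize(im[v0:v0+h,u0:u0+w,::-1],None,fx=s,fy=s,interpolation=cv2.INTER_CUBIC)
def tooldelta(st,p):  # world point -> shift in tool axes cm
    return R.from_quat(st['eef_rot']).inv().apply(np.asarray(p)-st['tool_pos'])*100
E
python3 - <<'E'
from h import *
D=pickle.load(open('d0.pkl','rb'));s,t=D['scene'],D['top']
a=crop(t['image'],270,155,100,110,4);b=crop(t['image'],390,195,60,75,4)
c=crop(s['image'],250,165,120,110,4); e=crop(s['image'],405,165,60,75,4)
W=np.zeros((440*2,720,3),np.uint8)
W[:440,:400]=a;W[:300,410:650]=b;W[440:880,:480]=c;W[440:740,480:720]=e
cv2.imwrite('pics/z1.png',cv2.resize(W,None,fx=.68,fy=.68,interpolation=cv2.INTER_AREA))
# coarse
print('flask rim top',onz(t,421,249,.09),'collar',onz(t,321,230,.06),'block top',onz(t,302,181,.1))
for u,v in((317,163),(350,242),(305,256),(279,180)):print('plate corner',onz(t,u,v,.006))
print('setflask',onz(t,236,274,.10),'jar',onz(t,410,177,.1),'arm end',tri((s,160,205),(t,140,205)))
E
```

```text
flask rim top [ 0.48856331 -0.19058441  0.09      ] collar [0.53379346 0.0228414  0.06      ] block top [0.63781418 0.06172216 0.1       ]
plate corner [0.69635079 0.03053083 0.006     ]
plate corner [ 0.50666163 -0.04437586  0.006     ]
plate corner [0.47588157 0.06153367 0.006     ]
plate corner [0.65646617 0.12158786 0.006     ]
setflask [0.44343411 0.20124281 0.1       ] jar [ 0.64307831 -0.17082329  0.1       ] arm end [0.56725254 0.32569368 0.21597391]
```

View pics/z1.png

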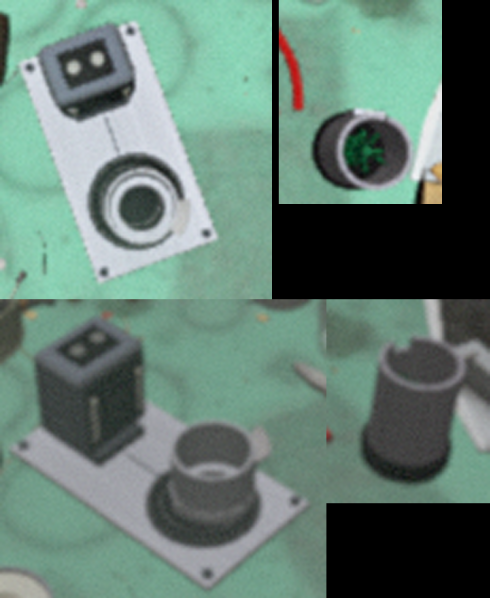

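The zoomed views show the collar's lip pointing right and slightly down in the top view, and the lug therefore points to +y. The flask's plate and notch face up in the image, roughly world +x. Next I'll get numbers and the first move.

Run:
```python
from h import *
from plant import r
D=pickle.load(open('d0.pkl','rb'));s,t=D['scene'],D['top']
hsv=cv2.cvtColor(t['image'],cv2.COLOR_RGB2HSV)
m=((hsv[...,1]<45)&(hsv[...,2]>120)).astype(np.uint8);m[:, :270]=0;m[:,360:]=0;m[:155]=0;m[265:]=0
m=cv2.morphologyEx(m,cv2.MORPH_CLOSE,np.ones((15,15)))
c=max(cv2.findContours(m,0,2)[0],key=cv2.contourArea)
w=np.array([onz(t,*p,.006)[:2] for p in c[:,0].astype(float)]);q=cv2.minAreaRect((w*1000).astype(np.float32));print('rect',q,cv2.boxPoints(q))
C=lambda X,Y:(270+X/2.72,155+Y/2.72)
print('pad',onz(t,*C(137,202),.01),'col',a:=onz(t,*C(142,206),.066),'lip',b:=onz(t,*C(181,216),.067),'lug yaw',np.degrees(np.arctan2(*(a-b)[1::-1])))
F=lambda X,Y:(390+(X-279)/2.72,195+Y/2.72)
print('flask rim',f:=onz(t,*F(375,151),.092),'plate top',g:=onz(t,*F(369,113),.063),'yaw',np.degrees(np.arctan2(*(g-f)[1::-1])))
S=lambda X,Y:(250+X/2.72,165+(Y-299)/2.72)
print('block corner top',tri((s,*S(92,322)),(t,*C(122,27))),tri((s,*S(102,384)),(t,*C(63,100))))
st=r.get_state();print(R.from_quat(st['eef_rot']).as_matrix().round(3),tooldelta(st,[.42,-.35,.25]),tooldelta(st,[a[0],a[1],.25]))
```

```text
rect ((599.3109130859375, 47.335201263427734), (239.95631408691406, 111.36492919921875), 19.651933670043945) [[467.5948    59.425037]
 [505.04742  -45.45322 ]
 [731.02704   35.245365]
 [693.5744   140.12363 ]]
pad [0.53749197 0.02470861 0.01      ] col [0.53189871 0.02016036 0.066     ] lip [ 0.5232761  -0.01124489  0.067     ] lug yaw 74.64722156402428
flask rim [ 0.48522564 -0.19915137  0.092     ] plate top [ 0.51551895 -0.20287493  0.063     ] yaw -7.007470592472117
block corner top [0.67978077 0.04013371 0.07979141] [0.61370827 0.07641589 0.08515415]
[[ 0.969  0.247 -0.   ]
 [ 0.247 -0.969  0.002]
 [-0.    -0.002 -1.   ]] [ 32.04868736 -18.14769194  -1.17313009] [ 52.04524489 -51.24656099  -1.12125626]
```

carry_out:
  rows:
    - [[32, -18, -2], [0, 0, 0], 0]
    - [[32, -18, -2], [0, 0, 0], 0]
    - [[32, -18, -2], [0, 0, 0], 0]
    - [[32, -18, -2], [0, 0, 0], 0]
    - [[32, -18, -2], [0, 0, 0], 0]
    - [[32, -18, -2], [0, 0, 0], 0]
    - [[32, -18, -2], [0, 0, 0], 0]
    - [[32, -18, -2], [0, 0, 0], 0]
    - [[32, -18, -2], [0, 0, 0], 0]
    - [[32, -18, -2], [0, 0, 0], 0]

```text
clock: 1.1
tool_pos: [0.4191, -0.3527, 0.2584]
eef_rot: [0.992, 0.124, -0.001, 0.0]
contact_force: [-0.7, -0.4, -0.2]
opening: 1.002
finger_force: 0.0
```

carry_out:
  rows:
    - [[20, -33, 0], [0, 0, -8], 0]
    - [[20, -33, 0], [0, 0, -16], 0]
    - [[20, -33, 0], [0, 0, -24], 0]
    - [[20, -33, 0], [0, 0, -32], 0]
    - [[20, -33, 0], [0, 0, -40], 0]
    - [[20, -33, 0], [0, 0, -48], 0]
    - [[20, -33, 0], [0, 0, -56], 0]
    - [[20, -33, 0], [0, 0, -60], 0]
    - [[20, -33, 0], [0, 0, -60], 0]
    - [[20, -33, 0], [0, 0, -60], 0]
    - [[20, -33, 0], [0, 0, -60], 0]

```text
clock: 2.2
tool_pos: [0.5318, 0.0136, 0.2583]
eef_rot: [0.799, 0.602, -0.001, 0.001]
contact_force: [0.6, -0.5, -0.3]
opening: 0.995
finger_force: 0.0
```

```bash
cat > look.py <<'E'
import sys
from h import *
from plant import r
n=sys.argv[1];d=r.snapshot('wrist');st=r.get_state()
pickle.dump((d,st),open(n+'.pkl','wb'));cv2.imwrite(f'pics/{n}.png',d['image'][:,:,::-1])
M=R.from_quat(st['eef_rot']).as_matrix()
print(st['clock'],st['tool_pos'].round(4),'yaw',np.degrees(np.arctan2(M[1,0],M[0,0])).round(2),'z',M[:,2].round(3),st['opening'],st['contact_force'].round(1));print(d['pose'].round(3),d['fx'])
E
python3 look.py w1
```

```text
2.25 [0.5318 0.0138 0.2584] yaw 74.02 z [-0.001 -0.002 -1.   ] 0.9997703495792974 [ 0.7 -0.6  0.5]
[[ 0.961  0.266  0.077  0.552]
 [-0.277  0.924  0.265  0.082]
 [-0.001 -0.276  0.961  0.403]
 [ 0.     0.     0.     1.   ]] 348.7163411124194
```

View pics/w1.png

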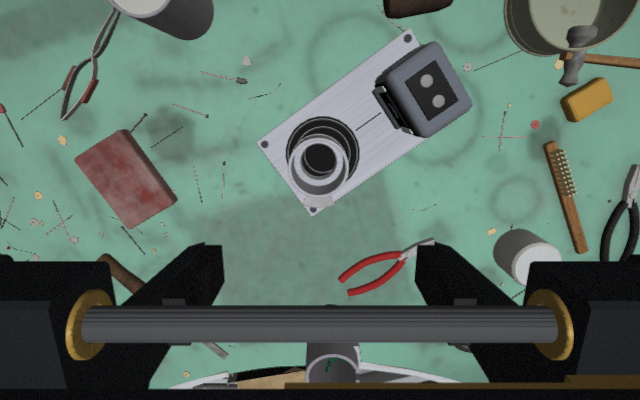

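The wrist view shows the pad at about (322,150). The collar rim is at (318,165) with its lip towards the bottom of the picture at (318,200), and plate screws are at (265,144), (314,209) and (408,38). I'll fit these.

Run:
```python
from h import *
d,st=pickle.load(open('w1.pkl','rb'));im=d['image']
a,b,c=[onz(d,*p,.006) for p in((265,144),(314,209),(408,38))]
print(a,b,c,np.degrees(np.arctan2(*(a-b)[1::-1]))-90,np.degrees(np.arctan2(*(c-a)[1::-1])))
# predicted circles drawn for checking
Z=crop(im,270,100,100,120,5)
def P(p): return tuple(((proj(d,p)-[270,100]+.5)*5).astype(int).tolist())
yr=np.radians(19.7);m=(a+b)/2;print('mid screws',m)
for ctr,rad,z,col in(((.5415,.0265),.042,.01,(0,0,255)),((.5415,.0265),.030,.066,(255,0,0)),((.5415,.0265),.0265,.066,(0,255,0))):
    for k in np.linspace(0,6.283,60): cv2.circle(Z,P([ctr[0]+rad*np.cos(k),ctr[1]+rad*np.sin(k),z]),1,col,-1)
cv2.imwrite('pics/z2.png',Z)
```

```text
[0.48027    0.05541819 0.006     ] [ 0.5119345  -0.03363442  0.006     ] [0.65846792 0.11829314 0.006     ] 19.573896869693485 19.434764821256554
mid screws [0.49610225 0.01089188 0.006     ]
```

View pics/z2.png

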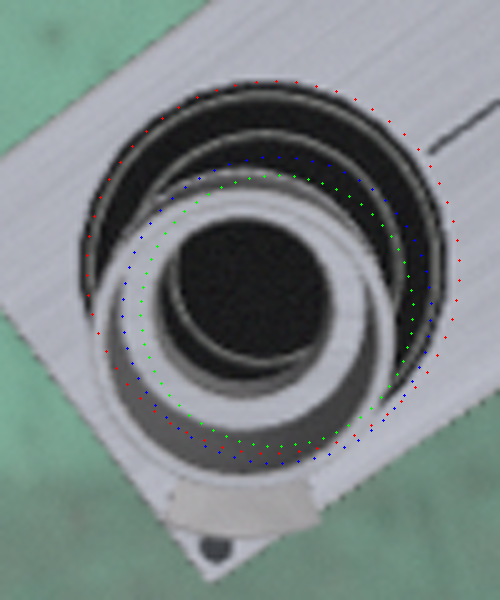

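carry_out:
  rows:
    - [[1.3, 0, 4], [0, 0, 1], 0]
    - [[1.3, 0, 8], [0, 0, 1], 0]
    - [[1.3, 0, 12], [0, 0, 1], 0]
    - [[1.3, 0, 15], [0, 0, 1], 0]
    - [[1.3, 0, 17], [0, 0, 1], 0]
    - [[1.3, 0, 19], [0, 0, 1], 0]
    - [[1.3, 0, 20.5], [0, 0, 1], 0]
    - [[1.3, 0, 21.5], [0, 0, 1], 0]
    - [[1.3, 0, 21.9], [0, 0, 1], 0]
    - [[1.3, 0, 21.9], [0, 0, 1], 0]
    - [[1.3, 0, 21.9], [0, 0, 1], 0]

```text
clock: 3.35
tool_pos: [0.5363, 0.0293, 0.0403]
eef_rot: [0.802, 0.597, 0.0, 0.0]
contact_force: [-0.4, 0.3, 0.1]
opening: 0.997
finger_force: 0.0
```

carry_out:
  rows:
    - [[0, 0, 0], [0, 0, 0], 0.2]
    - [[0, 0, 0], [0, 0, 0], 0.25]
    - [[0, 0, 0], [0, 0, 0], 0.3]
    - [[0, 0, 0], [0, 0, 0], 0.35]
    - [[0, 0, 0], [0, 0, 0], 0.4]
    - [[0, 0, 0], [0, 0, 0], 0.5]
    - [[0, 0, 0], [0, 0, 0], 0.5]
    - [[0, 0, 0], [0, 0, 0], 0.5]
  newtons: 15

```text
clock: 4.15
tool_pos: [0.5359, 0.0297, 0.0399]
eef_rot: [0.802, 0.597, 0.0, 0.0]
contact_force: [-0.4, -0.5, 4.9]
opening: 0.68
finger_force: 15.0
```

```bash
python3 look.py w2
```

```text
4.2 [0.5359 0.0297 0.0399] yaw 73.32 z [ 0. -0. -1.] 0.6801161709203523 [-0.9 -0.3  5.7]
[[ 0.958  0.277  0.079  0.557]
 [-0.288  0.921  0.262  0.097]
 [-0.    -0.274  0.962  0.185]
 [ 0.     0.     0.     1.   ]] 348.7163411124194
```

carry_out:
  rows:
    - [[0, 0, -1], [0, 0, 0], 0.5]
    - [[0, 0, -3], [0, 0, 0], 0.5]
    - [[0, 0, -6], [0, 0, 0], 0.5]
    - [[0, 0, -9], [0, 0, 0], 0.5]
    - [[0, 0, -12], [0, 0, 0], 0.5]
    - [[0, 0, -12], [0, 0, 0], 0.5]

```text
clock: 4.8
tool_pos: [0.5381, 0.03, 0.1633]
eef_rot: [0.802, 0.597, 0.003, 0.002]
contact_force: [0.5, -0.2, -2.0]
opening: 0.679
finger_force: 15.0
```

carry_out:
  rows:
    - [[-2, -1, 0], [0, 0, 6], 0.5]
    - [[-4, -2, 0], [0, 0, 12], 0.5]
    - [[-6, -3, 0], [0, 0, 18], 0.5]
    - [[-8, -4, 0], [0, 0, 24], 0.5]
    - [[-10, -5, 0], [0, 0, 30], 0.5]
    - [[-12, -5.5, 0], [0, 0, 36], 0.5]
    - [[-13.3, -6, 0], [0, 0, 42], 0.5]
    - [[-13.3, -6, 0], [0, 0, 48], 0.5]
    - [[-13.3, -6, 0], [0, 0, 53], 0.5]
    - [[-13.3, -6, 0], [0, 0, 53], 0.5]
    - [[-13.3, -6, 0], [0, 0, 53], 0.5]

```text
clock: 5.9
tool_pos: [0.4398, -0.0804, 0.1593]
eef_rot: [0.984, 0.178, -0.0, -0.0]
contact_force: [0.4, 0.1, -2.3]
opening: 0.679
finger_force: 15.0
```

```bash
python3 look.py w3
```

```text
5.95 [ 0.4399 -0.0804  0.1594] yaw 20.44 z [-0.001  0.    -1.   ] 0.6760013216337 [-0.9 -0.4 -2.1]
[[ 0.348  0.901  0.257  0.506]
 [-0.937  0.335  0.096 -0.056]
 [ 0.    -0.275  0.962  0.304]
 [ 0.     0.     0.     1.   ]] 348.7163411124194
```

View pics/w3.png

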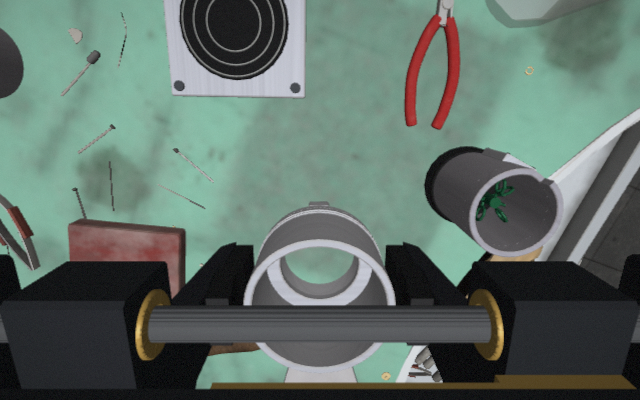

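The wrist view shows the collar held square, with its lug up at (318,204) and its lip at (320,372). The bench underneath is clear. The flask is at (500,200) with its plate at (508,160), and the pad rings are centred near (234,22). I'll set the collar down.

carry_out:
  rows:
    - [[0, 0, 3], [0, 0, 0], 0.5]
    - [[0, 0, 6], [0, 0, 0], 0.5]
    - [[0, 0, 9], [0, 0, 0], 0.5]
    - [[0, 0, 11], [0, 0, 0], 0.5]
    - [[0, 0, 12], [0, 0, 0], 0.5]
    - [[0, 0, 12.5], [0, 0, 0], 0.5]
    - [[0, 0, 12.8], [0, 0, 0], 0.5]
    - [[0, 0, 12.9], [0, 0, 0], 0.5]
    - [[0, 0, 13], [0, 0, 0], 0.5]
    - [[0, 0, 13], [0, 0, 0], 0.5]

```text
clock: 6.95
tool_pos: [0.4407, -0.0806, 0.03]
eef_rot: [0.984, 0.177, 0.001, 0.0]
contact_force: [0.3, -0.2, -1.6]
opening: 0.68
finger_force: 15.0
```

Run:
```python
from plant import r
s=r.get_state();print(s['tool_pos'],s['contact_force'],s['opening'])
```

```text
[ 0.44071771 -0.08064646  0.03004742] [ 0.30998777 -0.15059067 -1.60761989] 0.6796763548236056
```

carry_out:
  rows:
    - [[0, 0, 0.05], [0, 0, 0], 0.5]
    - [[0, 0, 0.1], [0, 0, 0], 0.5]
    - [[0, 0, 0.1], [0, 0, 0], 0.5]

```text
clock: 7.25
tool_pos: [0.4409, -0.0806, 0.0298]
eef_rot: [0.984, 0.177, 0.001, 0.0]
contact_force: [-0.7, 1.2, 9.8]
opening: 0.679
finger_force: 15.0
```

Touching. I'll release, rise, and look towards the flask.

carry_out:
  rows:
    - [[0, 0, 0], [0, 0, 0], 0.25]
    - [[0, 0, 0], [0, 0, 0], 0.1]
    - [[0, 0, 0], [0, 0, 0], 0]
    - [[0, 0, 0], [0, 0, 0], 0]
    - [[0, 0, -3], [0, 0, 0], 0]
    - [[0, 0, -7], [0, 0, 0], 0]
    - [[0, 0, -11], [0, 0, 0], 0]
    - [[0, 0, -15], [0, 0, 0], 0]
    - [[0, 0, -19], [0, 0, 0], 0]
    - [[0, 0, -21], [0, 0, 0], 0]
    - [[0, 0, -21], [0, 0, 0], 0]

```text
clock: 8.35
tool_pos: [0.4416, -0.0806, 0.241]
eef_rot: [0.984, 0.176, 0.003, 0.001]
contact_force: [1.8, 0.7, -0.8]
opening: 1.001
finger_force: 0.0
```

```bash
python3 look.py w4
python3 - <<'E'
from h import *
d,st=pickle.load(open('w4.pkl','rb'));im=d['image']
for p in([.5395,.027,.01],[.4835,-.199,.092],[.4405,-.0806,.058]):print(proj(d,p))
W=np.zeros((560,800,3),np.uint8)
u,v=np.clip(proj(d,[.4835,-.199,.092]).astype(int),[60,60],[580,340]);print('flask crop origin',u-55,v-60)
W[:480,:440]=crop(im,u-55,v-60,110,120,4)
u,v=np.clip(proj(d,[.5395,.027,.01]).astype(int),[45,60],[595,340]);print('pad crop origin',u-45,v-60)
W[:480,440:800]=crop(im,u-45,v-60,90,120,4)
cv2.imwrite('pics/z4.png',W)
E
```

```text
8.4 [ 0.4405 -0.0809  0.2394] yaw 20.26 z [ 0.002 -0.001 -1.   ] 1.002262666120425 [ 0.6 -0.8  0. ]
[[ 0.345  0.904  0.252  0.507]
 [-0.939  0.332  0.095 -0.056]
 [ 0.003 -0.269  0.963  0.386]
 [ 0.     0.     0.     1.   ]] 348.7163411124194
[250.9657558   43.69980415]
[463.3239989  190.88984086]
[318.35037756 182.10211555]
flask crop origin 408 130
pad crop origin 205 0
```

View pics/z4.png

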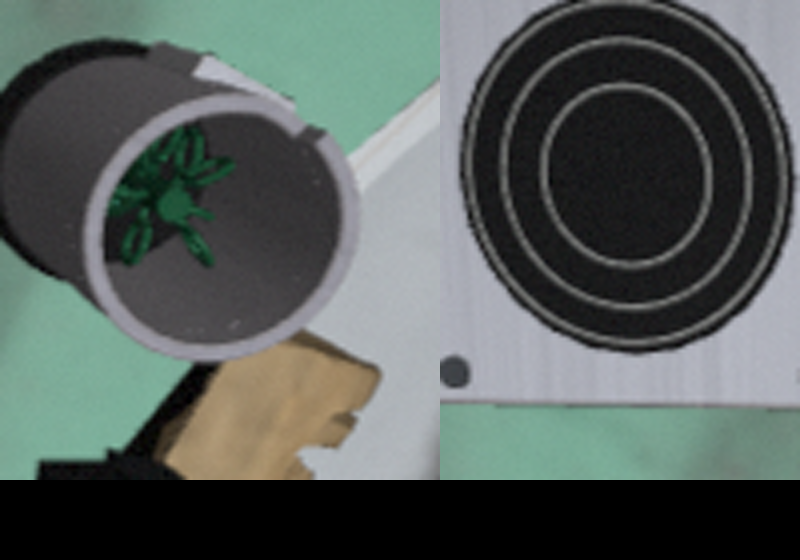

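The picture shows the flask rim centred at crop (220,227), its plate's top edge from (205,55) to (297,104), and the notch's right corner at (325,130). The pad's inner ring is centred at crop (627,175), and the collar is clear of both.

Run:
```python
from h import *
d,st=pickle.load(open('w4.pkl','rb'))
F=lambda X,Y:(408+X/4-.4,130+Y/4-.4)
f=onz(d,*F(220.5,227),.092);a=onz(d,*F(205,55),.063);b=onz(d,*F(297,104),.063)
print('rim',f,'edge',a,b,np.linalg.norm(a-b),'yaw edge',np.degrees(np.arctan2(*(a-b)[1::-1]))-90,'yaw from mid',np.degrees(np.arctan2(*((a+b)/2-f)[1::-1])))
n=onz(d,*F(328,125),.092);n2=onz(d,*F(246,97),.092)
for q in(n,n2):print('notch corners',q,np.linalg.norm(q-f),np.degrees(np.arctan2(*(q-f)[1::-1])))
print('pad',onz(d,251.3,43.4,.01))
```

```text
rim [ 0.48696093 -0.19669408  0.092     ] edge [ 0.52022861 -0.18900564  0.063     ] [ 0.51743841 -0.21411285  0.063     ] 0.02526176668839709 yaw edge -6.341346062031107 yaw from mid -8.678868875501331
notch corners [ 0.5148054  -0.20816876  0.092     ] 0.0301161552078877 -22.396510886895335
notch corners [ 0.51413435 -0.18911836  0.092     ] 0.028209689001650953 15.578031730643431
pad [0.53987695 0.02676976 0.01      ]
```

carry_out:
  rows:
    - [[0, 3, 0], [0, 0, 7], 0]
    - [[0.2, 7, 0], [0, 0, 14], 0]
    - [[0.4, 11, 0], [0, 0, 21], 0]
    - [[0.4, 12.5, 0], [0, 0, 27.8], 0]
    - [[0.4, 12.5, 0], [0, 0, 27.8], 0]
    - [[0.4, 12.5, 4], [0, 0, 27.8], 0]
    - [[0.4, 12.5, 8], [0, 0, 27.8], 0]
    - [[0.4, 12.5, 10], [0, 0, 27.8], 0]
    - [[0.4, 12.5, 10], [0, 0, 27.8], 0]
    - [[0.4, 12.5, 10], [0, 0, 27.8], 0]

```text
clock: 9.4
tool_pos: [0.4869, -0.1948, 0.1385]
eef_rot: [0.998, -0.063, -0.001, -0.001]
contact_force: [0.9, 0.8, 0.4]
opening: 0.999
finger_force: 0.0
```

```bash
python3 look.py w5
python3 - <<'E'
from h import *
d,st=pickle.load(open('w5.pkl','rb'));im=d['image']
y=np.radians(-7.5);f=np.array([.487,-.1967])
u=np.array([np.cos(y),np.sin(y)]);Z=im[:,:,::-1].copy()
for k in np.linspace(0,6.283,90):
    for rr in(.03,.026):
        p=proj(d,[f[0]+rr*np.cos(k),f[1]+rr*np.sin(k),.092]).round().astype(int);cv2.circle(Z,tuple(p.tolist()),0,(0,0,255),-1)
for s_ in(0,.028,.0335): print(s_,proj(d,[*(f+u*s_),.092 if s_<.03 else .063]))
cv2.imwrite('pics/z5.png',cv2.resize(Z[40:340,120:520],None,fx=2,fy=2,interpolation=cv2.INTER_CUBIC))
E
```

```text
9.45 [ 0.4876 -0.1953  0.1393] yaw -7.33 z [ 0.001  0.    -1.   ] 1.0007926514727818 [ 0.5  0.1 -0.4]
[[-0.128  0.954  0.273  0.557]
 [-0.992 -0.123 -0.036 -0.204]
 [-0.    -0.275  0.961  0.283]
 [ 0.     0.     0.     1.   ]] 348.7163411124194
0 [323.05742076 228.92545612]
0.028 [323.34234179 181.99359557]
0.0335 [322.88356313 163.62834687]
```

View pics/z5.png

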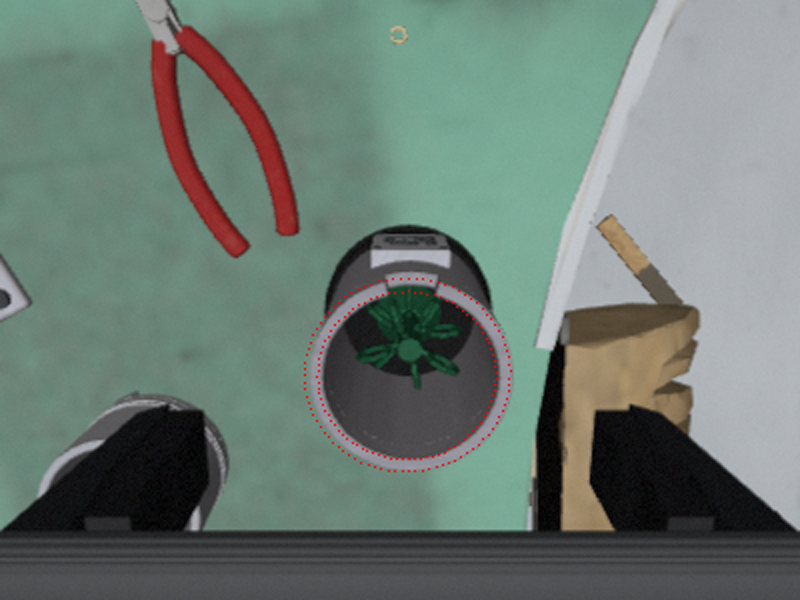

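The wrist view shows the flask rim centred at crop (410,374), with the notch at (412,285) and the plate's top edge level at y=266. The tool is therefore square to the flask within about 0.5°. I'll check the height of the wooden piece on the right, because the right finger goes down there.

Run:
```python
from h import *
d,st=pickle.load(open('w5.pkl','rb'));t=pickle.load(open('d0.pkl','rb'))['top']
X=lambda a,b:(120+a/2-.25,40+b/2-.25)
for p,q in(((567,315),(447,262)),((697,308),(468,263))):
    P=tri((d,*X(*p)),(t,*q));print(P,proj(d,P)-X(*p),proj(t,P)-q)
```

```text
[ 0.45611271 -0.28005991 -0.04622618] [6.66129791 1.87670553] [-2.6743761 -0.874905 ]
[ 0.44970501 -0.34333069 -0.06097269] [ 0.5415891  -0.09766518] [-0.2126521   0.03481746]
```

The wood lies below bench level, so it is safe to go down and grip.

carry_out:
  rows:
    - [[0, 0.2, 2], [0, 0, 0.5], 0]
    - [[0, 0.2, 4], [0, 0, 0.5], 0]
    - [[0, 0.2, 6], [0, 0, 0.5], 0]
    - [[0, 0.2, 8], [0, 0, 0.5], 0]
    - [[0, 0.2, 9.2], [0, 0, 0.5], 0]
    - [[0, 0.2, 9.2], [0, 0, 0.5], 0]
    - [[0, 0.2, 9.2], [0, 0, 0.5], 0.2]
    - [[0, 0.2, 9.2], [0, 0, 0.5], 0.25]
    - [[0, 0.2, 9.2], [0, 0, 0.5], 0.3]
    - [[0, 0.2, 9.2], [0, 0, 0.5], 0.35]
    - [[0, 0.2, 9.2], [0, 0, 0.5], 0.5]
    - [[0, 0.2, 9.2], [0, 0, 0.5], 0.5]
  newtons: 25

```text
clock: 10.65
tool_pos: [0.4875, -0.1985, 0.0474]
eef_rot: [0.998, -0.07, 0.001, 0.0]
contact_force: [-0.5, -0.1, 6.2]
opening: 0.678
finger_force: 25.0
```

carry_out:
  rows:
    - [[0, 0, 0], [0, 0, 0], 0.5]
    - [[0, 0, -1], [0, 0, 0], 0.5]
    - [[0, 0, -3], [0, 0, 0], 0.5]
    - [[0, 0, -6], [0, 0, 0], 0.5]
    - [[0, 0, -9], [0, 0, 0], 0.5]
    - [[0, 0, -9], [0, 0, 0], 0.5]
    - [[0, 0, -9], [0, 0, 0], 0.5]

```text
clock: 11.35
tool_pos: [0.4866, -0.1987, 0.1368]
eef_rot: [0.998, -0.07, -0.0, 0.0]
contact_force: [-0.2, -0.3, -5.5]
opening: 0.681
finger_force: 25.0
```

```bash
python3 look.py w6
```

```text
11.4 [ 0.4859 -0.1986  0.136 ] yaw -8.01 z [-0.002  0.    -1.   ] 0.6779751362633952 [ 0.2 -0.3 -5. ]
[[-0.141  0.952  0.271  0.557]
 [-0.99  -0.136 -0.038 -0.208]
 [ 0.001 -0.274  0.962  0.282]
 [ 0.     0.     0.     1.   ]] 348.7163411124194
```

```bash
cat > rel.py <<'E'
# plate top edge / rim of the held flask relative to tool
import sys
from h import *
d,st=pickle.load(open(sys.argv[1]+'.pkl','rb'));zb=float(sys.argv[2]) # flask underside z
im=d['image'];g=cv2.cvtColor(im,cv2.COLOR_RGB2GRAY)
M=R.from_quat(st['eef_rot']).as_matrix();T=st['tool_pos']
tw=lambda x,y,z:np.array([*(T+M[:,0]*x+M[:,1]*y)[:2],z])
c=proj(d,tw(.0315,0,zb+.063)).round().astype(int);print('pred plate',c)
sub=im[c[1]-14:c[1]+10,c[0]-32:c[0]+32].astype(int)
m=((sub.min(2)>170)).astype(np.uint8)
n,l,s,ce=cv2.connectedComponentsWithStats(m)
for i in range(1,n):
    if s[i,4]>40: 
        k=np.argwhere(l==i)[:,::-1]+[c[0]-32,c[1]-14];w=np.array([onz(d,*p,zb+.063)-T for p in k])@M
        q=cv2.minAreaRect((w[:,:2]*1000).astype(np.float32));print(s[i],ce[i]+[c[0]-32,c[1]-14],'tool mm',q)
E
python3 rel.py w5 0; python3 rel.py w6 .089
```

```text
pred plate [320 166]
[ 18  13  38   8 189] [324.34920635 168.07936508] tool mm ((29.872814178466797, 2.6741743087768555), (4.528069496154785, 23.722515106201172), 0.01710171066224575)
pred plate [320 210]
[  0  11  63  13 618] [318.62297735 211.59223301] tool mm ((30.31732177734375, -0.4702587127685547), (4.906595706939697, 24.23493003845215), 0.09819934517145157)
```

carry_out:
  rows:
    - [[0, -1, -1], [0, 0, -1], 0.5]
    - [[0.3, -4, -2], [0, 0, -4], 0.5]
    - [[0.7, -8, -2], [0, 0, -9], 0.5]
    - [[1.1, -12, -2], [0, 0, -14], 0.5]
    - [[1.5, -16, -2], [0, 0, -19], 0.5]
    - [[1.9, -19, -2], [0, 0, -23], 0.5]
    - [[2.2, -21.5, -2], [0, 0, -26], 0.5]
    - [[2.3, -23, -2], [0, 0, -27.6], 0.5]
    - [[2.3, -23.1, -2], [0, 0, -27.6], 0.5]
    - [[2.3, -23.1, -2], [0, 0, -27.6], 0.5]
    - [[2.3, -23.1, -2], [0, 0, -27.6], 0.5]

```text
clock: 12.5
tool_pos: [0.5412, 0.0249, 0.1563]
eef_rot: [0.986, 0.169, -0.001, 0.001]
contact_force: [-0.6, -1.3, -4.8]
opening: 0.679
finger_force: 25.0
```

```bash
python3 look.py w7; python3 rel.py w7 .109
python3 - <<'E'
from plant import r
from h import *
st=r.get_state();print(tooldelta(st,[.5407,.0270,.058]))
E
```

```text
12.55 [0.5414 0.025  0.1564] yaw 19.44 z [-0.001 -0.002 -1.   ] 0.6766538995685986 [ 0.4 -0.6 -4.9]
[[ 0.332  0.907  0.26   0.608]
 [-0.943  0.318  0.093  0.049]
 [ 0.002 -0.276  0.961  0.301]
 [ 0.     0.     0.     1.   ]] 348.7163411124194
pred plate [319 209]
[  0  11  64  13 639] [318.74491393 211.48513302] tool mm ((30.211822509765625, -0.3265371322631836), (4.883177757263184, 24.57063865661621), 0.10967033356428146)
[ 0.0205138  -0.22950831  9.8382867 ]
```

carry_out:
  rows:
    - [[0, -0.2, 2], [0, 0, 0], 0.5]
    - [[0, -0.2, 4], [0, 0, 0], 0.5]
    - [[0, -0.2, 6], [0, 0, 0], 0.5]
    - [[0, -0.2, 7.5], [0, 0, 0], 0.5]
    - [[0, -0.2, 8.5], [0, 0, 0], 0.5]
    - [[0, -0.2, 9.2], [0, 0, 0], 0.5]
    - [[0, -0.2, 9.5], [0, 0, 0], 0.5]
    - [[0, -0.2, 9.6], [0, 0, 0], 0.5]
    - [[0, -0.2, 9.6], [0, 0, 0], 0.5]
    - [[0, -0.2, 9.7], [0, 0, 0], 0.5]
    - [[0, -0.2, 9.7], [0, 0, 0], 0.5]

```text
clock: 13.65
tool_pos: [0.5415, 0.0291, 0.06]
eef_rot: [0.985, 0.17, 0.0, 0.0]
contact_force: [-0.2, -0.0, -3.5]
opening: 0.677
finger_force: 25.0
```

Run:
```python
from plant import r
from h import *
for i in range(4):
    r.snapshot('wrist') if i else 0
    st=r.get_state();print(tooldelta(st,[.5407,.0270,.0574]),st['contact_force'],np.degrees(R.from_quat(st['eef_rot']).as_euler('zyx'))[0])
```

```text
[-0.14209315  0.17027661  0.25999105] [-0.17325314 -0.01150027 -3.5449661 ] -19.60873102563663
[-0.13568699  0.17145756  0.25637136] [ 0.89522009 -0.37008125 -4.75882553] -19.6121550718536
[-0.13262023  0.17104124  0.25254134] [ 0.78590912 -0.89773373 -4.75447329] -19.61181535834908
[-0.13216563  0.1711956   0.24920576] [ 0.67826189 -0.4040641  -4.18207207] -19.611878458560795
```

carry_out:
  rows:
    - [[-0.1, 0.2, 0], [0, 0, 0], 0.5]
    - [[-0.1, 0.2, 0], [0, 0, 0], 0.5]
    - [[-0.1, 0.2, 0.1], [0, 0, 0], 0.5]
    - [[-0.1, 0.2, 0.1], [0, 0, 0], 0.5]

```text
clock: 14.2
tool_pos: [0.5409, 0.0268, 0.0586]
eef_rot: [0.985, 0.17, -0.0, 0.0]
contact_force: [-0.2, 0.4, -4.6]
opening: 0.68
finger_force: 25.0
```

```bash
cat > chk.py <<'E'
from plant import r
from h import *
import sys
st=r.get_state();print(st['clock'],tooldelta(st,[float(a) for a in sys.argv[1:4]]).round(3),st['tool_pos'].round(4),st['contact_force'].round(1),np.degrees(R.from_quat(st['eef_rot']).as_euler('zyx'))[0].round(2))
E
python3 chk.py .5407 .0270 .0574
```

```text
14.2 [-0.014 -0.022  0.118] [0.5409 0.0268 0.0586] [-0.2  0.4 -4.6] -19.61
```

carry_out:
  rows:
    - [[0, 0, 0.05], [0, 0, 0], 0.5]
    - [[0, 0, 0.1], [0, 0, 0], 0.5]
    - [[0, 0, 0.15], [0, 0, 0], 0.5]
    - [[0, 0, 0.15], [0, 0, 0], 0.5]

```text
clock: 14.6
tool_pos: [0.541, 0.0269, 0.0574]
eef_rot: [0.985, 0.17, 0.0, 0.0]
contact_force: [-1.0, 0.1, -0.6]
opening: 0.676
finger_force: 25.0
```

Contact is starting. I'll press a little, release and rise for a check.

carry_out:
  rows:
    - [[0, 0, 0.05], [0, 0, 0], 0.5]
    - [[0, 0, 0.05], [0, 0, 0], 0.5]
    - [[0, 0, 0.05], [0, 0, 0], 0.25]
    - [[0, 0, 0.05], [0, 0, 0], 0.1]
    - [[0, 0, 0.05], [0, 0, 0], 0]
    - [[0, 0, 0.05], [0, 0, 0], 0]
    - [[0, 0, 0.05], [0, 0, 0], 0]
    - [[0, 0, -4], [0, 0, 0], 0]
    - [[0, 0, -8], [0, 0, 0], 0]
    - [[0, 0, -12], [0, 0, 0], 0]
    - [[0, 0, -15], [0, 0, 0], 0]
    - [[0, 0, -15], [0, 0, 0], 0]

```text
clock: 15.8
tool_pos: [0.5434, 0.0278, 0.2111]
eef_rot: [0.985, 0.17, 0.004, -0.0]
contact_force: [0.0, 1.2, 0.1]
opening: 0.998
finger_force: 0.0
```

carry_out:
  rows:
    - [[-2, 0, -4], [0, 0, 0], 0]
    - [[-4, 0, -5], [0, 0, 0], 0]
    - [[-4, 0, -5], [0, 0, 0], 0]
    - [[-4, 0, -5], [0, 0, 0], 0]

```text
clock: 16.2
tool_pos: [0.5032, 0.013, 0.2565]
eef_rot: [0.985, 0.17, -0.0, 0.0]
contact_force: [-0.3, -0.1, -0.9]
opening: 1.0
finger_force: 0.0
```

```bash
python3 look.py w8; python3 rel.py w8 .010
python3 - <<'E'
from h import *
d,st=pickle.load(open('w8.pkl','rb'));im=d['image']
Z=im[:,:,::-1].copy();f=[.5399,.0267];y=np.radians(19.6);u=np.array([np.cos(y),np.sin(y)]);v=np.array([-u[1],u[0]])
Z=cv2.resize(Z,None,fx=3,fy=3,interpolation=cv2.INTER_CUBIC)
def dot(p,col): cv2.circle(Z,tuple(((proj(d,p)+.5)*3).round().astype(int).tolist()),1,col,-1)
for k in np.linspace(0,6.283,60):
    for rr,z,c in((.03,.102,(0,0,255)),(.0335,.01,(255,0,0)),(.042,.01,(0,255,255))): dot([f[0]+rr*np.cos(k),f[1]+rr*np.sin(k),z],c)
for s in np.linspace(-.013,.013,9): dot([*(f+u*.0335+v*s),.073],(0,255,0))
for s in np.linspace(-.0475,.0475,15): dot([*(f+u*.085+v*s*.74),.01],(255,0,255))
for s in(-.007,0,.007): dot([*(f+u*.03+v*s),.102],(0,255,0))
c=(proj(d,[*f,.06])*3).astype(int);print(c)
x0=max(0,c[0]-260);y0=max(0,c[1]-330);cv2.imwrite('pics/z8.png',Z[y0:y0+560,x0:x0+520])
E
```

```text
16.25 [0.5034 0.0133 0.2562] yaw 19.59 z [-0.001 -0.    -1.   ] 1.0025341271090695 [ 0.4 -0.3  0.1]
[[ 0.334  0.906  0.258  0.57 ]
 [-0.943  0.321  0.092  0.037]
 [ 0.001 -0.274  0.962  0.401]
 [ 0.     0.     0.     1.   ]] 348.7163411124194
pred plate [319 147]
[955 412]
```

View pics/z8.png

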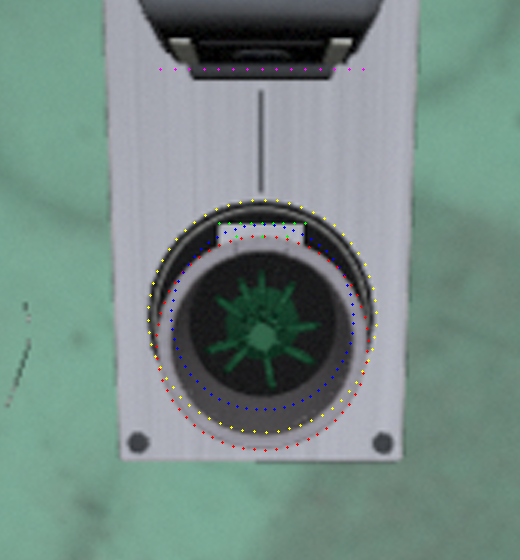

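The flask stands on the pad with its plate at crop (261,235), square to the reader and in line with the foot-plate mark at x=261. Its rim matches the prediction to under 1 mm. Next I'll locate the collar numerically in the earlier frame w4.

```bash
cat > ring.py <<'E'
import sys
from h import *
n,u,v,z,rmm=sys.argv[1],*map(float,sys.argv[2:6])
d,st=pickle.load(open(n+'.pkl','rb'));g=cv2.cvtColor(d['image'],cv2.COLOR_RGB2GRAY)
S=4;u,v=int(u),int(v);G=cv2.resize(g[v-60:v+60,u-60:u+60],None,fx=S,fy=S,interpolation=cv2.INTER_CUBIC)
rp=rmm/1000*d['fx']/abs(d['pose'][2,3]-z)*S
c=cv2.HoughCircles(cv2.GaussianBlur(G,(5,5),1.5),cv2.HOUGH_GRADIENT_ALT,1.5,8,param1=120,param2=.6,minRadius=int(rp*.85),maxRadius=int(rp*1.15))
print('rp',rp)
for x,y,rr in ([] if c is None else c[0][:8]):
    p=onz(d,u-60+(x+.5)/S-.5,v-60+(y+.5)/S-.5,z);print((u-60+x/S).round(1),(v-60+y/S).round(1),rr.round(1),p.round(4))
E
python3 ring.py w4 318 185 .056 30;python3 ring.py w4 318 185 .056 26.5; python3 ring.py w8 318 150 .102 30; python3 ring.py w8 318 150 .102 26
```

```text
rp 126.69932850196378
318.4 188.0 120.0 [ 0.4348 -0.0823  0.056 ]
318.4 188.0 109.6 [ 0.4348 -0.0823  0.056 ]
rp 111.91774017673467
317.6 179.8 105.9 [ 0.4423 -0.0788  0.056 ]
318.4 188.0 108.3 [ 0.4348 -0.0823  0.056 ]
318.4 188.0 120.0 [ 0.4348 -0.0823  0.056 ]
rp 139.77339989296073
318.8 133.9 148.7 [0.5467 0.0292 0.102 ]
319.1 141.8 145.7 [0.5406 0.0267 0.102 ]
316.9 130.9 133.0 [0.5485 0.0315 0.102 ]
319.1 141.8 122.1 [0.5406 0.0267 0.102 ]
rp 121.1369465738993
317.2 128.2 128.7 [0.5507 0.0319 0.102 ]
312.4 134.6 126.3 [0.5443 0.034  0.102 ]
325.9 129.0 126.0 [0.5525 0.0249 0.102 ]
318.8 142.9 122.0 [0.5396 0.0266 0.102 ]
325.9 129.0 109.2 [0.5525 0.0249 0.102 ]
```

carry_out:
  rows:
    - [[-3, 2, 0], [0, 0, -0.8], 0]
    - [[-6, 4, 0], [0, 0, -0.8], 0]
    - [[-9, 6, 0], [0, 0, -0.8], 0]
    - [[-9.6, 6.7, 0], [0, 0, -0.8], 0]
    - [[-9.6, 6.7, 4], [0, 0, -0.8], 0]
    - [[-9.6, 6.7, 8], [0, 0, -0.8], 0]
    - [[-9.6, 6.7, 10], [0, 0, -0.8], 0]
    - [[-9.6, 6.7, 10], [0, 0, -0.8], 0]
    - [[-9.6, 6.7, 10], [0, 0, -0.8], 0]

```text
clock: 17.15
tool_pos: [0.4362, -0.081, 0.157]
eef_rot: [0.984, 0.178, -0.0, -0.0]
contact_force: [-0.9, 0.6, 0.4]
opening: 0.999
finger_force: 0.0
```

```bash
python3 look.py w9
python3 - <<'E'
from h import *
d,st=pickle.load(open('w9.pkl','rb'));print(proj(d,[.4355,-.082,.056]))
E
python3 ring.py w9 319 215 .056 30;python3 ring.py w9 319 215 .056 26.5; python3 chk.py .4355 -.082 .018
```

```text
17.2 [ 0.4365 -0.0812  0.1576] yaw 20.46 z [ 0.001  0.001 -1.   ] 0.9965161294907321 [ 0.5 -0.2  0.6]
[[ 0.349  0.901  0.257  0.503]
 [-0.937  0.336  0.095 -0.056]
 [-0.001 -0.274  0.962  0.302]
 [ 0.     0.     0.     1.   ]] 348.7163411124194
[320.4175024  205.23141796]
rp 170.14523271210305
319.4 207.5 153.6 [ 0.4338 -0.0815  0.056 ]
320.1 204.5 149.0 [ 0.4361 -0.0812  0.056 ]
rp 150.2949555623577
319.4 203.0 148.3 [ 0.437  -0.0803  0.056 ]
319.4 203.0 166.1 [ 0.437  -0.0803  0.056 ]
321.6 191.8 131.5 [ 0.4455 -0.0789  0.056 ]
331.8 192.5 137.1 [ 0.4476 -0.086   0.056 ]
17.2 [-0.148  0.045 13.962] [ 0.4365 -0.0812  0.1576] [ 0.5 -0.2  0.6] -20.46
```

carry_out:
  rows:
    - [[0, 0, 4], [0, 0, 0], 0]
    - [[0, 0, 8], [0, 0, 0], 0]
    - [[0, 0, 11], [0, 0, 0], 0]
    - [[0, 0, 13], [0, 0, 0], 0]
    - [[0, 0, 13.7], [0, 0, 0], 0]
    - [[0, 0, 13.7], [0, 0, 0], 0.2]
    - [[0, 0, 13.7], [0, 0, 0], 0.25]
    - [[0, 0, 13.7], [0, 0, 0], 0.3]
    - [[0, 0, 13.7], [0, 0, 0], 0.35]
    - [[0, 0, 13.7], [0, 0, 0], 0.5]
    - [[0, 0, 13.7], [0, 0, 0], 0.5]
    - [[0, 0, 13.7], [0, 0, 0], 0.5]
  newtons: 15

```text
clock: 18.4
tool_pos: [0.4362, -0.0824, 0.0208]
eef_rot: [0.984, 0.177, 0.001, 0.001]
contact_force: [1.8, -1.3, 6.1]
opening: 0.68
finger_force: 15.0
```

```bash
python3 chk.py .4355 -.082 .018
```

```text
18.4 [-0.054 -0.061  0.276] [ 0.4362 -0.0824  0.0208] [ 1.8 -1.3  6.1] -20.41
```

carry_out:
  rows:
    - [[0, 0, -1], [0, 0, 0], 0.5]
    - [[0, 0, -4], [0, 0, 0], 0.5]
    - [[0, 0, -8], [0, 0, 0], 0.5]
    - [[0, 0, -12], [0, 0, 0], 0.5]
    - [[0, 0, -15], [0, 0, 0], 0.5]
    - [[0, 0, -15], [0, 0, 0], 0.5]
    - [[0, 0, -15], [0, 0, 0], 0.5]

```text
clock: 19.1
tool_pos: [0.435, -0.0823, 0.1699]
eef_rot: [0.984, 0.177, -0.0, 0.0]
contact_force: [-0.0, -0.0, -2.4]
opening: 0.679
finger_force: 15.0
```

```bash
python3 look.py w10; python3 chk.py .540 .0267 .15
python3 - <<'E'
from h import *
d,st=pickle.load(open('w10.pkl','rb'));M=R.from_quat(st['eef_rot']).as_matrix();T=st['tool_pos'];zb=T[2]-.0208
for x,y,z in((.028,0,.010),(.028,.00525,.006),(.028,-.00525,.006),(0,0,.056)):print((x,y,z),proj(d,[*(T+M[:,0]*x+M[:,1]*y)[:2],zb+z]))
print(proj(d,[.540,.0267,.102]))
Z=cv2.resize(d['image'][:,:,::-1][150:330,220:420],None,fx=3,fy=3,interpolation=cv2.INTER_CUBIC)
for x,y,z in((.028,0,.002),(.028,.00525,.002),(.028,-.00525,.002),(-.04,0,.057),(-.04,.017,.057),(-.04,-.017,.057)):
    cv2.circle(Z,tuple(((proj(d,[*(T+M[:,0]*x+M[:,1]*y)[:2],zb+z])+.5-[220,150])*3).astype(int).tolist()),2,(0,0,255),-1)
for k in np.linspace(0,6.28,60):
    cv2.circle(Z,tuple(((proj(d,[*(T+M[:,0]*.03*np.cos(k)+M[:,1]*.03*np.sin(k))[:2],zb+.056])+.5-[220,150])*3).astype(int).tolist()),1,(255,0,0),-1)
cv2.imwrite('pics/z10.png',Z)
E
```

```text
19.15 [ 0.4345 -0.0823  0.1692] yaw 20.4 z [-0.002 -0.001 -1.   ] 0.6845818289082719 [-0.3 -0.3 -2.1]
[[ 0.347  0.902  0.257  0.501]
 [-0.938  0.333  0.096 -0.057]
 [ 0.001 -0.274  0.962  0.315]
 [ 0.     0.     0.     1.   ]] 348.7163411124194
19.15 [13.694 -6.535  1.898] [ 0.4345 -0.0823  0.1692] [-0.3 -0.3 -2.1] -20.4
(0.028, 0, 0.01) [318.84391012 200.39756436]
(0.028, 0.00525, 0.006) [329.85819738 198.13155112]
(0.028, -0.00525, 0.006) [307.82638043 198.17314997]
(0, 0, 0.056) [319.01522984 309.32101287]
[196.41546586 -23.48781946]
```

View pics/z10.png

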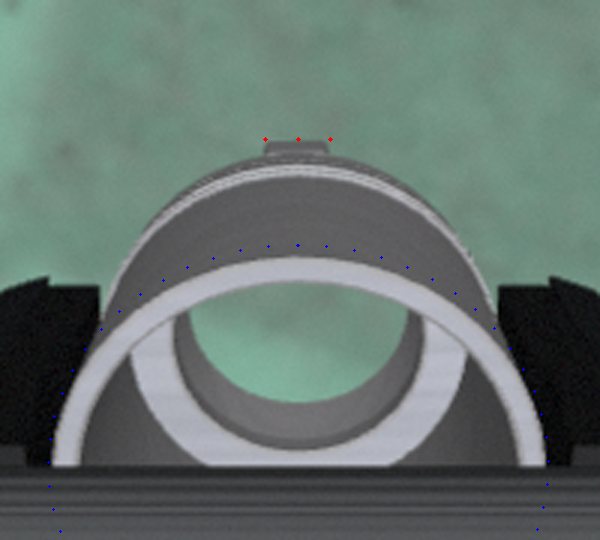

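The held collar's lug is centred at crop (297,145), aligned with the tool. The collar sits about 1.4 mm back along tool x. I'll move it over the flask.

carry_out:
  rows:
    - [[2, -1, 0], [0, 0, 0.8], 0.5]
    - [[5, -2.4, 0], [0, 0, 0.8], 0.5]
    - [[8, -3.8, 0], [0, 0, 0.8], 0.5]
    - [[11, -5.2, 0], [0, 0, 0.8], 0.5]
    - [[13, -6.2, 0], [0, 0, 0.8], 0.5]
    - [[13.8, -6.5, 0], [0, 0, 0.8], 0.5]
    - [[13.8, -6.5, 0], [0, 0, 0.8], 0.5]
    - [[13.8, -6.5, 0], [0, 0, 0.8], 0.5]
    - [[13.8, -6.5, 3.5], [0, 0, 0.8], 0.5]
    - [[13.8, -6.5, 3.5], [0, 0, 0.8], 0.5]
    - [[13.8, -6.5, 3.5], [0, 0, 0.8], 0.5]

```text
clock: 20.25
tool_pos: [0.5408, 0.0258, 0.135]
eef_rot: [0.985, 0.17, -0.001, 0.0]
contact_force: [0.1, -0.3, -1.8]
opening: 0.677
finger_force: 15.0
```

```bash
python3 look.py w11; python3 chk.py .5413 .0272 .1128
```

```text
20.3 [0.5417 0.0264 0.1358] yaw 19.57 z [-0.    -0.001 -1.   ] 0.6772628866665705 [ 1.4  1.5 -1.2]
[[ 0.334  0.906  0.26   0.608]
 [-0.943  0.32   0.093  0.05 ]
 [ 0.001 -0.276  0.961  0.28 ]
 [ 0.     0.     0.     1.   ]] 348.7163411124194
20.3 [-0.009 -0.088  2.298] [0.5417 0.0264 0.1358] [ 1.4  1.5 -1.2] -19.57
```

carry_out:
  rows:
    - [[0, -0.08, 0], [0, 0, 0], 0.5]
    - [[0, -0.08, 0.5], [0, 0, 0], 0.5]
    - [[0, -0.08, 1], [0, 0, 0], 0.5]
    - [[0, -0.08, 1.3], [0, 0, 0], 0.5]
    - [[0, -0.08, 1.3], [0, 0, 0], 0.5]
    - [[0, -0.08, 1.3], [0, 0, 0], 0.5]

```text
clock: 20.9
tool_pos: [0.5417, 0.028, 0.1221]
eef_rot: [0.985, 0.17, -0.0, -0.0]
contact_force: [-0.1, -1.4, -1.1]
opening: 0.683
finger_force: 15.0
```

```bash
python3 chk.py .5413 .0272 .1128
```

```text
20.9 [-0.064  0.061  0.929] [0.5417 0.028  0.1221] [-0.1 -1.4 -1.1] -19.62
```

carry_out:
  rows:
    - [[-0.05, 0.05, 0], [0, 0, 0], 0.5]
    - [[-0.05, 0.05, 0.1], [0, 0, 0], 0.5]
    - [[-0.05, 0.05, 0.2], [0, 0, 0], 0.5]
    - [[-0.05, 0.05, 0.3], [0, 0, 0], 0.5]
    - [[-0.05, 0.05, 0.4], [0, 0, 0], 0.5]
    - [[-0.05, 0.05, 0.4], [0, 0, 0], 0.5]

```text
clock: 21.5
tool_pos: [0.5414, 0.0272, 0.118]
eef_rot: [0.985, 0.17, -0.0, 0.0]
contact_force: [0.8, -0.1, -0.3]
opening: 0.68
finger_force: 15.0
```

```bash
python3 chk.py .5413 .0272 .1128
```

```text
21.5 [-0.005 -0.001  0.525] [0.5414 0.0272 0.118 ] [ 0.8 -0.1 -0.3] -19.61
```

carry_out:
  rows:
    - [[0, 0, 0.1], [0, 0, 0], 0.5]
    - [[0, 0, 0.2], [0, 0, 0], 0.5]
    - [[0, 0, 0.3], [0, 0, 0], 0.5]
    - [[0, 0, 0.4], [0, 0, 0], 0.5]
    - [[0, 0, 0.45], [0, 0, 0], 0.5]
    - [[0, 0, 0.45], [0, 0, 0], 0.5]

```text
clock: 22.1
tool_pos: [0.5414, 0.0272, 0.1136]
eef_rot: [0.985, 0.17, -0.0, 0.0]
contact_force: [0.2, -0.6, -1.3]
opening: 0.681
finger_force: 15.0
```

```bash
python3 chk.py .5413 .0272 .1128
```

```text
22.1 [-0.009  0.002  0.082] [0.5414 0.0272 0.1136] [ 0.2 -0.6 -1.3] -19.61
```

carry_out:
  rows:
    - [[0, 0, 0.05], [0, 0, 0], 0.5]
    - [[0, 0, 0.1], [0, 0, 0], 0.5]
    - [[0, 0, 0.15], [0, 0, 0], 0.5]
    - [[0, 0, 0.15], [0, 0, 0], 0.5]

```text
clock: 22.5
tool_pos: [0.5415, 0.0273, 0.113]
eef_rot: [0.985, 0.17, 0.0, 0.0]
contact_force: [-2.0, 0.6, 6.1]
opening: 0.678
finger_force: 15.0
```

It has reached home height with contact at about 6 N. I'll release and rise.

carry_out:
  rows:
    - [[0, 0, 0], [0, 0, 0], 0.5]
    - [[0, 0, 0], [0, 0, 0], 0.28]
    - [[0, 0, 0], [0, 0, 0], 0.2]
    - [[0, 0, 0], [0, 0, 0], 0.1]
    - [[0, 0, 0], [0, 0, 0], 0]
    - [[0, 0, 0], [0, 0, 0], 0]
    - [[0, 0, 0], [0, 0, 0], 0]
    - [[0, 0, -3], [0, 0, 0], 0]
    - [[0, 0, -7], [0, 0, 0], 0]
    - [[0, 0, -11], [0, 0, 0], 0]
    - [[-3, 0, -14], [0, 0, 0], 0]
    - [[-5, 0, -15], [0, 0, 0], 0]

```text
clock: 23.7
tool_pos: [0.4945, 0.0109, 0.2649]
eef_rot: [0.985, 0.17, 0.002, 0.0]
contact_force: [0.3, 0.5, -0.7]
opening: 1.002
finger_force: 0.0
```

```bash
python3 look.py w12
python3 - <<'E'
from h import *
from plant import r
d,st=pickle.load(open('w12.pkl','rb'));f=np.array([.540,.0267]);y=np.radians(19.6);u=np.array([np.cos(y),np.sin(y)]);v=np.array([-u[1],u[0]])
Z=cv2.resize(d['image'][:,:,::-1],None,fx=4,fy=4,interpolation=cv2.INTER_CUBIC)
def dot(Z,d,S,p,col): cv2.circle(Z,tuple(((proj(d,p)+.5)*S).round().astype(int).tolist()),1,col,-1)
for k in np.linspace(0,6.283,60): dot(Z,d,4,[*(f+.03*(u*np.cos(k)+v*np.sin(k))),.148],(255,0,0))
for s in(-.017,0,.017): dot(Z,d,4,[*(f-u*.04+v*s),.149],(0,0,255))
c=(proj(d,[*f,.1])*4).astype(int);x0,y0=np.maximum(c-[240,290],0);A=Z[y0:y0+560,x0:x0+440]
s=r.snapshot('scene');B=cv2.resize(s['image'][:,:,::-1],None,fx=4,fy=4,interpolation=cv2.INTER_CUBIC)
for k in np.linspace(0,6.283,60): dot(B,s,4,[*(f+.03*(u*np.cos(k)+v*np.sin(k))),.148],(255,0,0))
c=(proj(s,[*f,.07])*4).astype(int);B=B[c[1]-300:c[1]+260,c[0]-180:c[0]+180]
W=np.zeros((560,800,3),np.uint8);W[:A.shape[0],:A.shape[1]]=A;W[:B.shape[0],440:440+B.shape[1]]=B
cv2.imwrite('pics/z12.png',W)
E
```

```text
23.75 [0.4914 0.0092 0.2648] yaw 19.62 z [ 0.001 -0.003 -1.   ] 0.9986366728752581 [-2.9 -0.7 -0.8]
[[ 0.335  0.908  0.254  0.561]
 [-0.942  0.322  0.092  0.035]
 [ 0.002 -0.27   0.963  0.41 ]
 [ 0.     0.     0.     1.   ]] 348.7163411124194
```

View pics/z12.png

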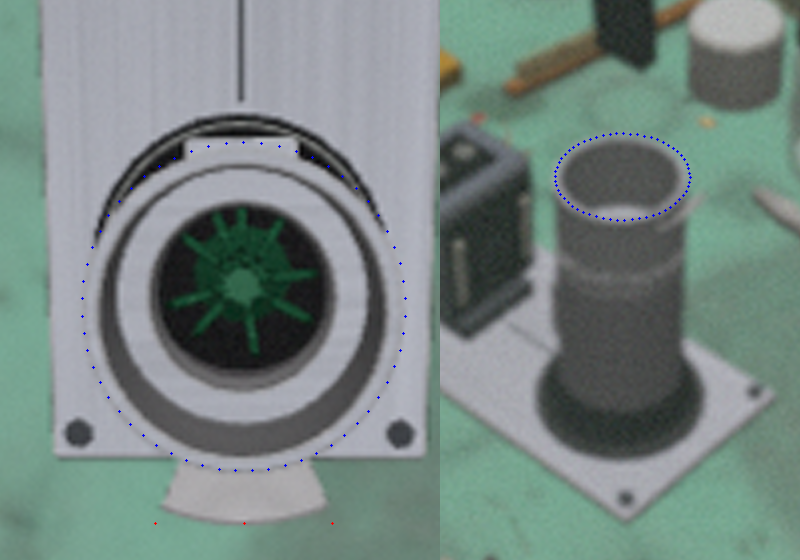

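The collar is upright and square on the flask, and its rim matches the home height in both views. The lip is straight back at crop (243,500), and the plate is centred on the foot-plate mark at x=241. I'll hand in.

```bash
python3 -c "
from plant import r
print(r.finish_job())"
```

```text
the job is handed in; nothing more can be done
None
```

I handed the job in at about 24 s: the flask stands upright mid-pad with its plate facing the reader's window, and the collar is seated at home height with its lug in the notch; no verdict came back.

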